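# Build the candle centrepiece

### The job

Build the candle centrepiece in the middle of the plate: the big wooden round flat on the plate, the smaller stone round on it and the candle upright on top, each centred on what is below it. Set every piece down gently instead of dropping it, do not push the plate away from its place, and leave the mug, the bowl and the pepper mill alone.

Things in the scene. Friction and masses are not known exactly. Their poses are not given: they have to be found in the camera images.
- wood_round: loose solid disc of pale wood, 66 mm across, 18 mm thick, about 60 g. Origin: centre of its underside; z is its axis, pointing out of its upper face. At the start it lies on one of the two sloped stands (its z tilted 35 degrees from vertical)
- stone_round: loose solid disc of pale marble, 54 mm across, 14 mm thick, about 90 g. Origin: centre of its underside; z is its axis, pointing out of its upper face. At the start it lies on the other sloped stand
- candle: loose squat white candle, a solid cylinder 44 mm across and 24 mm high with a thin 8 mm wick on top (look only, nothing can touch it), about 50 g. Origin: centre of its underside; z up. It stands on the worktop; it and the two stands trade places between starts
- plate: loose round white dinner plate, 200 mm across, 500 g. Origin: centre of its underside; z up. Its floor is flat, 5 mm above the origin, out to 62 mm from the centre; from there the edge rises to 18 mm high at the rim
- stand_a: fixed dark wood stand, 96 wide; its board slopes 35 degrees, rising to its +x, outward normal (-0.574,0,0.819) in its frame; a 70 wide lip at the low edge sticks up 8 square to the board, foot of its inner face at (-36,0,20); board face 85 long from there. Origin: centre of underside. A round lies on the board against the lip, at most 6 off centre. Carries the wooden round
- stand_b: fixed dark wood stand, 96 wide; its board slopes 35 degrees, rising to its +x, outward normal (-0.574,0,0.819) in its frame; a 70 wide lip at the low edge sticks up 8 square to the board, foot of its inner face at (-36,0,20); board face 85 long from there. Origin: centre of underside. A round lies on the board against the lip, at most 6 off centre. Carries the stone round
- mug: bystander: blue mug, 80 mm across, 90 mm high, with a handle at its +y. Origin: centre of its underside
- bowl: bystander: terracotta bowl, 100 mm across, 50 mm high. Origin: centre of its underside
- mill: bystander: turned wooden pepper mill, 54 mm across, 140 mm high. Origin: centre of its underside

How it is judged (in metres and radians):
On the way, in this order (a step that is already met when the one before it is completed fails the run):
1. the wooden round lies flat in the middle of the plate, let go (horizontal distance between wood_round and plate below 0.012 m and z of wood_round in the frame of plate between 0.002 and 0.008 m and angle between wood_round's own z axis and vertical below 0.09 rad and contact force between the fingers and wood_round below 0.05 N), for 0.2 s.
2. the stone round lies flat and centred on the wooden round, let go (horizontal distance between stone_round and wood_round below 0.007 m and z of stone_round in the frame of wood_round between 0.015 and 0.021 m and angle between stone_round's own z axis and vertical below 0.09 rad and contact force between the fingers and stone_round below 0.05 N), for 0.2 s.
At the end, for the whole second after the job is handed in: Wooden round flat (5 degrees) on the plate floor within 12 mm of its centre; stone round flat on it, candle upright on that, each within 7 mm of the centre below and 3 mm of its seated height; all let go and at rest; plate within 30 mm of its start (horizontal distance between wood_round and plate below 0.012 m and z of wood_round in the frame of plate between 0.002 and 0.008 m and angle between each of wood_round, stone_round, candle's own z axis and vertical below 0.09 rad and horizontal distance between stone_round and wood_round below 0.007 m and z of stone_round in the frame of wood_round between 0.015 and 0.021 m and horizontal distance between candle and stone_round below 0.007 m and z of candle in the frame of stone_round between 0.011 and 0.017 m and linear speed of each of wood_round, stone_round, candle, plate below 0.02 m/s and distance of plate from where it was at the start of the episode below 0.03 m); the robot touches nothing.
It fails at once if the wooden round is dropped (falls free at more than 0.5 m/s, a fall of about 13 mm) (contact force between wood_round and anything else below 0.001 N and linear speed of wood_round above 0.5 m/s).
It fails at once if the stone round is dropped (falls free at more than 0.5 m/s, a fall of about 13 mm) (contact force between stone_round and anything else below 0.001 N and linear speed of stone_round above 0.5 m/s).
It fails at once if the candle is dropped (falls free at more than 0.5 m/s, a fall of about 13 mm) (contact force between candle and anything else below 0.001 N and linear speed of candle above 0.5 m/s).
It fails at once if the mug, the bowl or the pepper mill is disturbed (moved more than 25 mm or tipped) (distance of any of mug, bowl, mill from where it was at the start of the episode above 0.025 m or angle between any of mug, bowl, mill's own z axis and vertical above 0.3 rad).
It also fails if it takes over 72 s, if anything falls off the work surface, if the arm or the gripper's body presses on something with over 40 N, if the wrist force passes 120 N, or if a joint passes its speed limit or range.

### The arm

A 6-joint arm with a two-finger parallel gripper is mounted at the origin on the work surface. World frame = base frame: x ahead of the robot, y to its left, z up, the work surface at z = 0. Lengths are in mm, angles in rad, forces in N, time in s.
With the tool pointing down it reaches from about 275 to 825 mm from the base axis. Payload 5.2 kg.
Tool frame: the origin (TCP) lies midway between the tips of the shut fingers; the grasp point (between the pads) lies 19 mm behind it; z points along the fingers, y is the direction in which the jaws open and shut (so a half turn about z gives the same grasp; the last joint's range is limited). The gripper opens to 93 mm and grips with 3 to 60 N. Pads are 15 mm wide; open, the fingers measure 128 mm over their backs; the gripper's body (75 mm by 188 mm) begins 65 mm behind the grasp point.
Start: joints at [-1.511, 0.259, 1.535, -0, 1.348, -0.203], TCP at [142.903, -531.116, 218.653] pointing down, gripper open.
Joint ranges: [-3.14, 3.14], [-0.91, 2.08], [0.19, 2.58], [-1.22, 4.36], [0.22, 2.71], [-3.12, 3.12]. Speed limits (rad/s): [2.57, 2.57, 3.14, 3.14, 3.14, 3.14].

### API

Orientations are given as a unit quaternion [w, x, y, z].
In Python, from bench import bot gives the robot as it stands.
- The arm moves only by the shell command python3 -m handwheel 'ROWS' [FORCE]. ROWS is JSON, a list that holds one entry, the list of rows, each a list of 7 numbers: the shift along the tool's x, y, z in cm, then the turn, a rotation vector about the tool's x, y, z in degrees, then the closure in counts, from 0 (fully open) to 255 (shut). A call has 1 to 20 rows; each row is the pose to reach, as a shift and turn from the pose commanded when the call began, along the tool's axes at that moment; what a row does not reach only later rows make up. A row lasts 1/12 s, in which the tool goes at most 41.7 mm and 7.16 degrees, less where a joint would pass 70% of its speed; a pose out of reach is approached as far as the arm can. A call with a gripper value outside its range is refused whole. The fingers move at their own pace and stop on an object; FORCE is the grip in N (left out, the last holds). Time passes only in rows, so rows that repeat a pose let the fingers close. It gives the time, the measured TCP pose, the force and the opening at its end, in the units of the state.
- bot.state(): the state, without advancing time (a new reading comes with each control period).
- bot.camera(name): name is "scene" or "top" or "wrist"; returns the picture (400x640x3 uint8, blue, green, red); there is no depth.
- bot.calibration(name): a dict with "mtx" (3x3 intrinsics, pixels), "position" and "attitude" of the camera in the world; the wrist camera has in their place "T_tool_cam" (4x4, takes a point from camera to tool coordinates, whose origin is the TCP and whose axes are the flange's). Camera axes: x right, y down, z forward; pixel columns grow to the right and rows downward; lengths in mm; the calibration is good to about 2 mm. A picture is of the moment at which its call begins: read the wrist's pose just before it. calibration takes no time and is no camera call.
- bot.hand_in(): hands the job in, once; it reports no verdict.
The state is a dict: "clock": time; "q": joint angles; "qd": joint speeds; "effort": joint torques, N m; "tcp_pos": TCP position; "eef_rot": TCP orientation; "ft_force": force on the tool from outside, world axes, zero at the start; "moment": the same for the moment, N m; "finger_gap": finger opening in mm.
Only numpy, scipy, OpenCV 4.12 (cv2) and the standard library are available. Lean on these libraries where they do the work, as an engineer would, in place of code of your own. Each camera call takes 0.05 s, during which the arm holds its last target. There are 200 camera calls.

## Working session

There is one attempt and no reset: what is moved stays moved. The work goes in short steps, Python scripts to look and compute and a shell command to move; the robot and the scene stay as the last step left them, time stands still between calls to the robot, and variables do not carry over. Pictures are saved under pics/ and viewed, about 8 in all and at most 12, crops included, and the job is handed in when it is done.

```bash
mkdir -p pics; ls
python3 - <<'E'
from bench import bot
import cv2,json
s=bot.state();print(s)
for n in("top","scene"):
    im=bot.camera(n);cv2.imwrite(f"pics/{n}0.png",im)
    print(n,bot.calibration(n))
print(bot.calibration("wrist"))
E
```

```text
pics
{'clock': 0.0, 'q': array([-1.51077856e+00,  2.59342355e-01,  1.53603744e+00, -5.88327185e-05,
        1.34796756e+00, -2.02775861e-01]), 'qd': array([-0.0007381 ,  0.00109489,  0.00062338,  0.00077355, -0.00144558,
       -0.00020487]), 'effort': array([-2.67022246e-03, -4.37316084e+01, -2.84003824e+01,  7.15122954e-02,
        4.13334067e-02, -1.27976914e-04]), 'tcp_pos': array([ 142.86155649, -530.58450145,  217.83635103]), 'eef_rot': array([-8.77161794e-04,  9.91378615e-01,  1.31025460e-01,  3.39609383e-05]), 'ft_force': array([0.61932748, 0.43665512, 0.48596927]), 'moment': array([-0.01594817,  0.00216142,  0.0121237 ]), 'finger_gap': 92.58263556855556}
top {'mtx': array([[393.30494693,   0.        , 317.04476663],
       [  0.        , 393.30494693, 193.36954843],
       [  0.        ,   0.        ,   1.        ]]), 'position': array([ 406.95711456,   52.13436765, 1094.37163699]), 'attitude': array([ 0.0554171 , -0.69745763,  0.71286983, -0.04794168])}
scene {'mtx': array([[397.08361863,   0.        , 312.358595  ],
       [  0.        , 397.08361863, 204.20685212],
       [  0.        ,   0.        ,   1.        ]]), 'position': array([1246.13630879, -427.20106725,  750.2610372 ]), 'attitude': array([-0.37937327,  0.79855962,  0.41952765, -0.20585191])}
{'mtx': array([[324.85411853,   0.        , 320.1614662 ],
       [  0.        , 324.85411853, 192.87968261],
       [  0.        ,   0.        ,   1.        ]]), 'T_tool_cam': array([[ 1.15960115e-03, -9.58339772e-01, -2.85628319e-01,
         7.85575538e+01],
       [ 9.99999301e-01,  1.04571692e-03,  5.51234654e-04,
         6.91285880e-01],
       [-2.29583727e-04, -2.85628759e-01,  9.58340315e-01,
        -1.66676331e+02],
       [ 0.00000000e+00,  0.00000000e+00,  0.00000000e+00,
         1.00000000e+00]])}
```

View pics/top0.png

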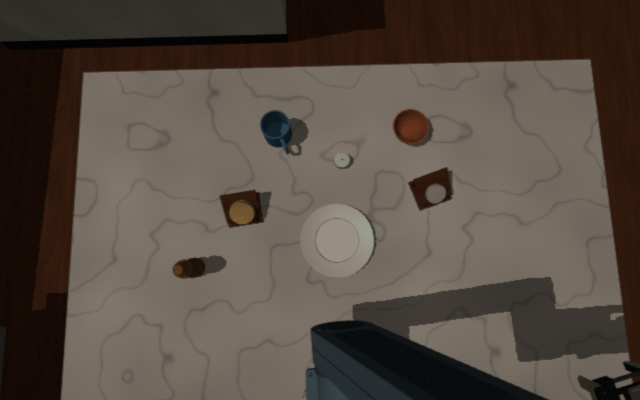

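View pics/scene0.png

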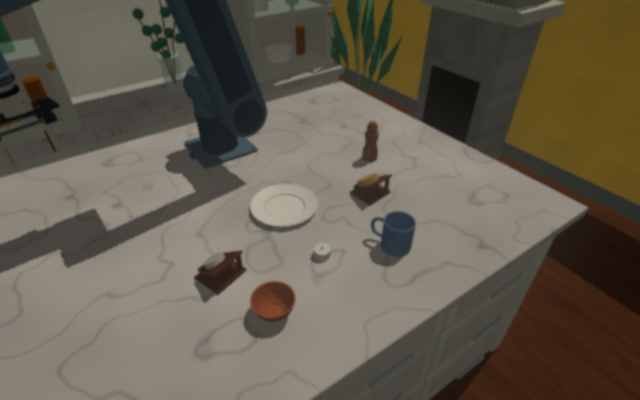

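The top view shows the plate at (337,240), the wood round at (242,212) on the left stand, the stone round at (436,193) on the right stand, and the candle at (343,160). The mug is at (276,128), the bowl at (410,127) and the mill at (183,268). The scene view agrees. In both, each round sits towards the near (robot) side of its stand.

```bash
cat > h.py <<'E'
import numpy as np,cv2
from scipy.spatial.transform import Rotation as R
from bench import bot
def rot(q): return R.from_quat([q[1],q[2],q[3],q[0]])
def cam(n,s=None):
    c=bot.calibration(n)
    if n!="wrist": return c["mtx"],np.array(c["position"]),rot(c["attitude"]).as_matrix()
    T=c["T_tool_cam"];M=rot(s["eef_rot"]).as_matrix()
    return c["mtx"],s["tcp_pos"]+M@T[:3,3],M@T[:3,:3]
def cast(C,px,p0,n=(0,0,1)):
    """pixel ray onto the plane through p0 with normal n (or height p0)"""
    K,o,A=C; p0=np.array([0,0,p0]) if np.isscalar(p0) else np.array(p0); n=np.array(n)
    d=A@np.linalg.solve(K,[px[0],px[1],1]); return o+d*(n@(p0-o))/(n@d)
def proj(C,p):
    K,o,A=C; v=K@(A.T@(np.array(p)-o)); return v[:2]/v[2]
def blobs(m,amin):
    return sorted([c for c in cv2.findContours(m.astype(np.uint8),cv2.RETR_EXTERNAL,cv2.CHAIN_APPROX_NONE)[0] if cv2.contourArea(c)>=amin],key=cv2.contourArea,reverse=True)
def rows(pos,Rm):
    """shift (cm) and turn (deg) in tool axes from the measured pose to (pos,Rm)"""
    s=bot.state();M=rot(s["eef_rot"])
    print("shift cm",np.round(M.inv().apply(np.array(pos)-s["tcp_pos"])/10,2),"turn deg",np.round((M.inv()*R.from_matrix(Rm)).as_rotvec(degrees=True),1),"clock",s["clock"])
E
python3 - <<'E'
from h import *
im=cv2.imread("pics/top0.png");C=cam("top")
hsv=cv2.cvtColor(im,cv2.COLOR_BGR2HSV)
for n,p in dict(plate=(337,240),platerim=(305,240),wood=(242,212),stone=(436,193),candle=(338,161),stB=(420,195),stA=(228,200),table=(300,180)).items(): print(n,hsv[p[1],p[0]])
H,S,V=cv2.split(hsv)
def box(x,y,w): m=np.zeros(H.shape,bool);m[y-w:y+w,x-w:x+w]=1;return m
def show(n,m,z,a=60):
    for c in blobs(m,a)[:2]:
        (x,y),e=cv2.minEnclosingCircle(c)
        mo=cv2.moments(c);g=(mo['m10']/mo['m00'],mo['m01']/mo['m00'])
        r=cv2.minAreaRect(c)
        print(n,cv2.contourArea(c),np.round(g,1),np.round((x,y,e),1),"rect",np.round(r[0],1),np.round(r[1],1),r[2].__round__(1),"world",np.round(cast(C,g,z),1), np.round([cast(C,p,z)[:2] for p in cv2.boxPoints(r)]).tolist())
dark=(V<95)&(S>90)
for n,p in dict(A=(242,210),B=(431,190)).items(): show("stand"+n,dark&box(*p,34),20)
show("wood",(V>110)&(S>90)&box(242,210,30),53)
show("stone",(V>90)&(S<100)&box(435,192,12),47)
show("candle",(V>np.percentile(V[140:180,320:365],80))&box(343,160,14),24)
show("plate",(V>200)&box(337,240,45),18)
E
```

```text
plate [ 19  35 151]
platerim [ 19  41 132]
wood [ 17 142 113]
stone [ 15  44 105]
candle [ 25  34 137]
stB [ 11 197  44]
stA [ 11 208  43]
table [ 17  43 119]
standA 1125.0 [241.7 207.9] [241.  208.5  24.4] rect [241.1 208.2] [32.7 38.3] 80.5 world [529.7 270.1  20. ] [[566.0, 332.0], [582.0, 227.0], [492.0, 212.0], [477.0, 316.0]]
standB 744.5 [429.5 186.2] [432.5 188.2  24.3] rect [432.4 188.5] [30.9 40.5] 69.1 world [ 578.3 -248.9   20. ] [[593.0, -190.0], [632.0, -297.0], [550.0, -322.0], [513.0, -216.0]]
wood 227.5 [240.2 215.3] [240.5 214.   10.9] rect [240.6 215.5] [16.  20.4] 81.9 world [506.1 267.2  53. ] [[523.0, 296.0], [530.0, 242.0], [488.0, 236.0], [481.0, 290.0]]
stone 232.0 [435.3 193.5] [435.7 193.5   9.5] rect [435.5 194. ] [16. 17.] 90.0 world [ 553.8 -255.4   47. ] [[575.0, -235.0], [574.0, -280.0], [530.0, -277.0], [531.0, -232.0]]
candle 237.5 [341.8 155.5] [343.5 155.6  11.4] rect [343.5 156. ] [20. 19.] 90.0 world [670.1  -9.5  24. ] [[698.0, 12.0], [696.0, -42.0], [639.0, -40.0], [641.0, 13.0]]
```

```bash
cat >> h.py <<'E'
def tool(yaw,tilt=0):
    """tool with its x toward heading yaw (deg); tilted by tilt about its y so z leans toward +x"""
    c,s=np.cos(np.radians(tilt)),np.sin(np.radians(tilt))
    return R.from_euler('z',yaw,degrees=True).as_matrix()@np.array([[c,0,s],[0,-1,0],[s,0,-c]])
E
python3 - <<'E'
from h import *
C=cam("top");p=cast(C,(337.5,240.5),10);print(p,cast(C,(343,161),20),cast(C,(183,268),100),cast(C,(276,128),60))
rows([p[0]-20,p[1],230],tool(8.6))
E
```

```text
[435.237382    8.7031042  10.       ] [655.10284389 -12.53832367  20.        ] [372.93611149 399.64420358 100.        ] [742.30464665 169.69330361  60.        ]
shift cm [ 40.31 -45.01  -1.13] turn deg [-0.1 -0.   6.5] clock 0.1
```

```bash
python3 -m handwheel '[[[20,-22,-1.1,0,0,3,0],[40.3,-45,-1.1,0,0,6.5,0],[40.3,-45,-1.1,0,0,6.5,0],[40.3,-45,-1.1,0,0,6.5,0],[40.3,-45,-1.1,0,0,6.5,0],[40.3,-45,-1.1,0,0,6.5,0],[40.3,-45,-1.1,0,0,6.5,0],[40.3,-45,-1.1,0,0,6.5,0],[40.3,-45,-1.1,0,0,6.5,0],[40.3,-45,-1.1,0,0,6.5,0],[40.3,-45,-1.1,0,0,6.5,0],[40.3,-45,-1.1,0,0,6.5,0],[40.3,-45,-1.1,0,0,6.5,0],[40.3,-45,-1.1,0,0,6.5,0],[40.3,-45,-1.1,0,0,6.5,0],[40.3,-45,-1.1,0,0,6.5,0],[40.3,-45,-1.1,0,0,6.5,0],[40.3,-45,-1.1,0,0,6.5,0],[40.3,-45,-1.1,0,0,6.5,0]]]' 20
python3 - <<'E'
from h import *
s=bot.state();im=bot.camera("wrist");cv2.imwrite("pics/w1.png",im)
np.save("w1.npy",np.r_[s["tcp_pos"],s["eef_rot"]]);print(s["tcp_pos"],np.abs(s["qd"]).max())
rows([500,268,160],tool(8.6))
E
```

```text
clock: 1.68
tcp_pos: [414.6, 7.2, 229.5]
eef_rot: [0.0, 0.997, 0.074, -0.0]
ft_force: [-0.0, -0.2, -0.5]
finger_gap: 93.2
[414.64708339   7.18942664 229.4655989 ] 0.01059582491940769
shift cm [ 12.27 -24.56   6.95] turn deg [ 0.   0.  -0.2] clock 1.7333
```

View pics/w1.png

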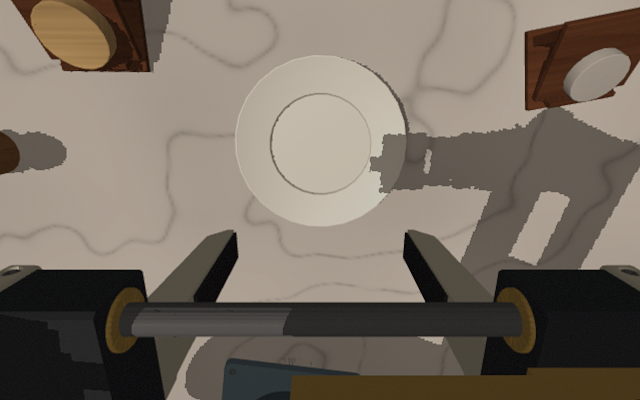

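The wrist view shows the plate's floor ring centred near (321,143), radius about 50 px, and its rim at about (321,140). The wood round is at (72,33) and the stone round at (597,75).

```bash
python3 -m handwheel '[[[6,-12.3,3.5,0,0,0,0],[12.3,-24.6,6.9,0,0,0,0],[12.3,-24.6,6.9,0,0,0,0],[12.3,-24.6,6.9,0,0,0,0],[12.3,-24.6,6.9,0,0,0,0],[12.3,-24.6,6.9,0,0,0,0],[12.3,-24.6,6.9,0,0,0,0],[12.3,-24.6,6.9,0,0,0,0],[12.3,-24.6,6.9,0,0,0,0],[12.3,-24.6,6.9,0,0,0,0],[12.3,-24.6,6.9,0,0,0,0]]]'
python3 - <<'E'
from h import *
v=np.load("w1.npy");C=cam("wrist",dict(tcp_pos=v[:3],eef_rot=v[3:]))
for a,b,z in [((270.5,143.5),(371.5,143.5),5),((321,93),(321,194.5),5),((235,140),(321,54.5),18),((321,54.5),(321,226.5),18)]:
    A,B=cast(C,a,z),cast(C,b,z);print((A+B)/2,np.linalg.norm(A-B))
s=bot.state();im=bot.camera("wrist");cv2.imwrite("pics/w2.png",im)
np.save("w2.npy",np.r_[s["tcp_pos"],s["eef_rot"]]);print(s["tcp_pos"],np.abs(s["qd"]).max())
E
```

```text
clock: 2.65
tcp_pos: [500.4, 267.9, 161.1]
eef_rot: [0.0, 0.997, 0.074, 0.0]
ft_force: [-0.3, 0.5, -0.7]
finger_gap: 92.9
[438.53984881   8.72380255   5.        ] 121.39027672196015
[435.54726439   8.27513256   5.        ] 122.08551406687901
[482.27788886  65.73746298  18.        ] 135.33727014068884
[436.32376758   8.42925626  18.        ] 199.60776746472564
[500.3628734  267.9047886  161.09697921] 0.008630377353913752
```

View pics/w2.png

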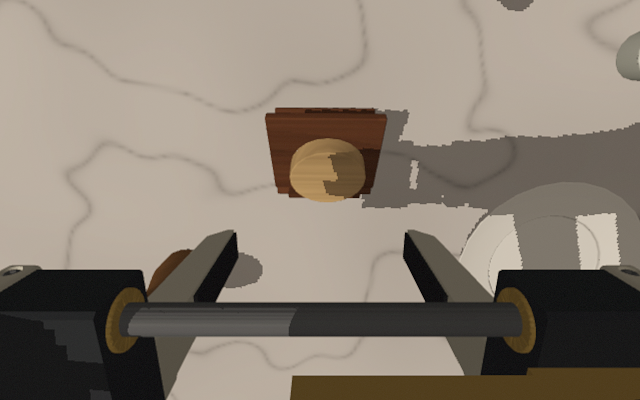

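The stand appears upright in the image, with its top edge running from (265,115) to (387,115). The wood round spans columns 290–365 and its lower rim is at row 202. Next I'll cast rays onto the known heights.

Run:
```python
from h import *
v=np.load("w2.npy");C=cam("wrist",dict(tcp_pos=v[:3],eef_rot=v[3:]))
im=cv2.imread("pics/w2.png");H,S,V=cv2.split(cv2.cvtColor(im,cv2.COLOR_BGR2HSV))
b=np.zeros(H.shape,bool);b[100:210,255:400]=1
print(H[175,310],S[175,310],V[175,310],"sh",S[175,345],V[175,345],H[175,345],"board",H[150,280],S[150,280],V[150,280])
d=blobs(b&(S>110)&(V>20),500)[0];r=d[:,0]
print("stand bb",r.min(0),r.max(0))
w=blobs(b&(H>=13)&(S>90),200)
for c in w[:2]:q=c[:,0];print("wood",q.min(0),q.max(0),cv2.contourArea(c))
Ry=R.from_euler('z',8.6,degrees=True).as_matrix()
def st(p,z,local): # stand origin xy from pixel of known local point
    return cast(C,p,z)-Ry@np.array(local)
print("from top edge L",st((265,115),68.8,[33.6,48,68.8]),"R",st((387,115),68.8,[33.6,-48,68.8]))
print("low corner L",st((276,193),20,[-36,48,20]),"R",st((374,193),20,[-36,-48,20]))
print("from disc low rim",st((327.5,202),34.7,[-46.3,0,34.7]))
print("disc centre line",cast(C,(327.7,176),53.7))
```

```text
17 120 176 sh 126 103 16 board 11 169 71
stand bb [265 108] [386 201]
wood [289 138] [365 201] 3911.5
from top edge L [5.32001460e+02 2.66331377e+02 2.84217094e-14] R [5.31649050e+02 2.67568272e+02 2.84217094e-14]
low corner L [5.23812287e+02 2.66041044e+02 3.55271368e-15] R [5.23766772e+02 2.65130127e+02 3.55271368e-15]
from disc low rim [ 5.29811910e+02  2.64309935e+02 -7.10542736e-15]
disc centre line [513.59890986 262.25404783  53.7       ]
```

Run:
```python
from h import *
O=np.array([530.5,266.6,0]);Ry=R.from_euler('z',8.6,degrees=True).as_matrix()
n=np.array([-.574,0,.819]);g=O+Ry@(np.array([-9,-2.2,38.9])+4*n)
print(g);rows(g+Ry@n*60,tool(8.6,35));rows(g,tool(8.6,35))
```

```text
[519.65998568 262.73558472  42.176     ]
shift cm [-1.63  0.81  7.  ] turn deg [ 0.1 35.  -0.2] clock 2.7
shift cm [ 1.82  0.8  11.92] turn deg [ 0.1 35.  -0.2] clock 2.7
```

```bash
python3 -m handwheel '[[[-1.6,0.8,2,0,7,0,0],[-1.6,0.8,4,0,14,0,0],[-1.6,0.8,6,0,21,0,0],[-1.6,0.8,7,0,28,0,0],[-1.6,0.8,7,0,35,0,0],[-1.6,0.8,7,0,35,0,0],[-1.6,0.8,7,0,35,0,0],[-1.6,0.8,7,0,35,0,0],[-1.6,0.8,7,0,35,0,0]]]'
python3 - <<'E'
from h import *
O=np.array([530.5,266.6,0]);Ry=R.from_euler('z',8.6,degrees=True).as_matrix()
n=np.array([-.574,0,.819]);g=O+Ry@(np.array([-9,-2.2,38.9])+4*n)
rows(g,tool(8.6,35))
s=bot.state();im=bot.camera("wrist");cv2.imwrite("pics/w3.png",im);C=cam("wrist",s)
# expected outline of disc top face, for checking
t=np.linspace(0,2*np.pi,9)[:-1]
c=O+Ry@(np.array([-9,-2.2,38.9])+18*n)
for k in range(8): print(np.round(proj(C,c+Ry@(33*(np.cos(t[k])*np.array([.819,0,.574])+np.sin(t[k])*np.array([0,1,0]))))),end=' ')
E
```

```text
clock: 3.45
tcp_pos: [485.0, 261.3, 95.7]
eef_rot: [-0.019, 0.952, 0.07, 0.297]
ft_force: [-0.2, 0.5, 0.4]
finger_gap: 93.2
shift cm [-0.21  0.33  6.36] turn deg [ 0.4  0.3 -0. ] clock 3.45
[324. 170.] [290. 184.] [277. 216.] [292. 245.] [324. 257.] [356. 245.] [370. 215.] [358. 184.]
```

View pics/w3.png

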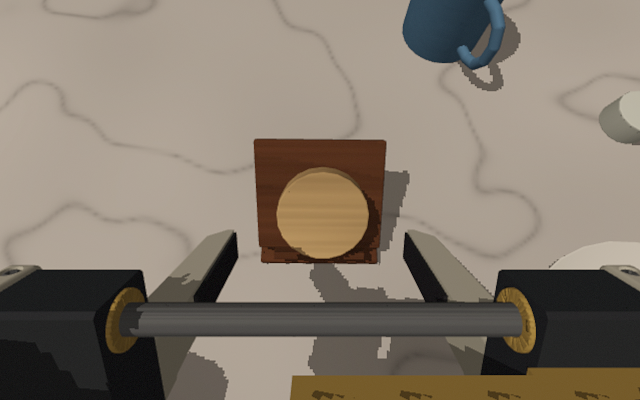

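The round's upper face spans columns 276–368 and rows 172–258, within 1–2 px of my prediction (277–370, 170–257), so I'll descend along the tool axis.

```bash
python3 -m handwheel '[[[0,0,1.5,0,0,0,0],[0,0,3,0,0,0,0],[0,0,4.2,0,0,0,0],[0,0,5,0,0,0,0],[0,0,5,0,0,0,0],[0,0,5,0,0,0,0],[0,0,5,0,0,0,0]]]'
cat > a.py <<'E'
from h import *
O=np.array([530.5,266.6,0]);Ry=R.from_euler('z',8.6,degrees=True).as_matrix()
n=np.array([-.574,0,.819]);g=O+Ry@(np.array([-9,-2.2,38.9])+4*n)
rows(g,tool(8.6,35))
E
python3 a.py
```

```text
clock: 4.08
tcp_pos: [513.2, 274.7, 65.0]
eef_rot: [-0.007, 0.954, 0.066, 0.292]
ft_force: [-1.0, -1.0, 0.7]
finger_gap: 92.8
shift cm [-0.89  1.21  2.19] turn deg [ 1.8  1.1 -0.1] clock 4.0833
```

```bash
python3 -c "
from h import *
s=bot.state();print(s['q'].round(3),s['qd'].round(3),s['effort'].round(2))"; python3 -m handwheel '[[[0,0,0,0,0,0,0],[0,0,0,0,0,0,0],[0,0,0,0,0,0,0],[0,0,0,0,0,0,0]]]'; python3 a.py;python3 -c "
from h import *
s=bot.state();print(s['q'].round(3),s['qd'].round(3))"
```

```text
[ 0.411  0.296  2.142 -0.92   0.22   2.7  ] [ 0.002 -0.009  0.01  -0.014 -0.003  0.015] [-7.000e-02 -3.634e+01 -1.951e+01 -6.200e-01 -1.260e+00 -2.000e-02]
clock: 4.42
tcp_pos: [512.7, 275.0, 64.9]
eef_rot: [-0.007, 0.954, 0.067, 0.292]
ft_force: [-0.7, -0.1, 0.5]
finger_gap: 92.7
shift cm [-0.84  1.25  2.21] turn deg [ 1.8  1.1 -0. ] clock 4.4167
[ 0.412  0.295  2.143 -0.923  0.22   2.703] [ 0.001  0.004 -0.001 -0.003 -0.     0.005]
```

Joint 5 has reached its 0.22 limit, because the tool is too closely in line with the forearm here. The jaws close across the slope, so the tilt about that axis is free. I'll grasp at a 20° tilt, 15° off the disc normal, and undo that when placing.

```bash
cat > a.py <<'E'
from h import *
import sys
T=float(sys.argv[1]);O=np.array([530.5,266.6,0]);Ry=R.from_euler('z',8.6,degrees=True).as_matrix()
n=np.array([-.574,0,.819]);g=O+Ry@(np.array([-9,-2.2,38.9])+5*n);M=tool(8.6,T)
rows(g-M[:,2]*50,M);rows(g,M);print(bot.state()["q"].round(2))
E
python3 a.py 20
```

```text
shift cm [ 0.36  1.4  -2.74] turn deg [  1.8 -13.9  -0.3] clock 4.4167
shift cm [-0.85  1.25  2.11] turn deg [  1.8 -13.9  -0.3] clock 4.4167
[ 0.41  0.3   2.14 -0.92  0.22  2.7 ]
```

```bash
python3 -m handwheel '[[[0.2,0.5,-2,0.5,-3,0,0],[0.4,1.4,-2.7,1.8,-9,-0.3,0],[0.4,1.4,-2.7,1.8,-14,-0.3,0],[0.4,1.4,-2.7,1.8,-14,-0.3,0],[0.4,1.4,-2.7,1.8,-14,-0.3,0],[0.4,1.4,-2.7,1.8,-14,-0.3,0],[0.4,1.4,-2.7,1.8,-14,-0.3,0],[0.4,1.4,-2.7,1.8,-14,-0.3,0]]]'; python3 a.py 20
```

```text
clock: 5.08
tcp_pos: [502.1, 259.3, 88.7]
eef_rot: [-0.012, 0.982, 0.074, 0.172]
ft_force: [-0.2, -0.3, 0.1]
finger_gap: 93.1
shift cm [ 0.07 -0.07 -0.11] turn deg [0.1 0.1 0. ] clock 5.0833
shift cm [ 0.08 -0.08  4.89] turn deg [0.1 0.1 0. ] clock 5.0833
[ 0.32  0.25  1.97 -0.11  0.58  1.82]
```

```bash
python3 -m handwheel '[[[0.1,-0.1,1.5,0,0,0,0],[0.1,-0.1,3,0,0,0,0],[0.1,-0.1,4,0,0,0,0],[0.1,-0.1,4.5,0,0,0,0],[0.1,-0.1,4.9,0,0,0,0],[0.1,-0.1,4.9,0,0,0,0],[0.1,-0.1,4.9,0,0,0,0],[0.1,-0.1,4.9,0,0,0,0]]]'; python3 a.py 20
```

```text
clock: 5.75
tcp_pos: [520.2, 263.9, 44.3]
eef_rot: [-0.013, 0.982, 0.074, 0.173]
ft_force: [0.0, 0.4, -0.1]
finger_gap: 92.8
shift cm [-0.17  0.11 -4.93] turn deg [-0.   0.1  0. ] clock 5.75
shift cm [-0.17  0.11  0.07] turn deg [-0.   0.1  0. ] clock 5.75
[ 0.31  0.35  1.97 -0.12  0.48  1.83]
```

```bash
python3 -m handwheel '[[[-0.1,0.1,0,0,0,0,40],[-0.1,0.1,0,0,0,0,90],[-0.1,0.1,0,0,0,0,140],[-0.1,0.1,0,0,0,0,140],[-0.1,0.1,0,0,0,0,140],[-0.1,0.1,0,0,0,0,140],[-0.1,0.1,0,0,0,0,140],[-0.1,0.1,0,0,0,0,140]]]' 20; python3 a.py 20
```

```text
clock: 6.42
tcp_pos: [519.5, 262.8, 43.7]
eef_rot: [-0.013, 0.982, 0.074, 0.172]
ft_force: [-1.2, 0.3, 3.9]
finger_gap: 65.7
shift cm [-0.07  0.01 -4.94] turn deg [-0.   0.1  0. ] clock 6.4167
shift cm [-0.06  0.01  0.06] turn deg [-0.   0.1  0. ] clock 6.4167
[ 0.31  0.35  1.98 -0.12  0.48  1.83]
```

```bash
python3 -m handwheel '[[[-0.26,0,-0.97,0,0,0,140],[-0.8,0,-2.9,0,0,0,140],[-1.5,0,-5.8,0,0,0,140],[-1.5,0,-8,0,0,0,140],[-1.5,0,-8,0,0,0,140],[-1.5,0,-8,0,0,0,140],[-1.5,0,-8,0,0,0,140]]]'
python3 - <<'E'
from h import *
rows([436.5,8.4,80],tool(8.6,-15));print(bot.state()["finger_gap"])
E
```

```text
clock: 7.0
tcp_pos: [478.1, 256.3, 113.2]
eef_rot: [-0.013, 0.982, 0.074, 0.172]
ft_force: [-0.2, 0.2, -0.4]
finger_gap: 65.6
shift cm [-8.49 23.88  0.46] turn deg [ -0.  -34.9   0. ] clock 7.0
65.61563385259252
```

```bash
python3 -m handwheel '[[[-1.4,4,0,0,-6,0,140],[-2.8,8,0,0,-12,0,140],[-4.2,12,0,0,-18,0,140],[-5.6,16,0,0,-24,0,140],[-7,20,0.2,0,-30,0,140],[-8.5,23.9,0.5,0,-35,0,140],[-8.5,23.9,0.5,0,-35,0,140],[-8.5,23.9,0.5,0,-35,0,140],[-8.5,23.9,0.5,0,-35,0,140],[-8.5,23.9,0.5,0,-35,0,140],[-8.5,23.9,0.5,0,-35,0,140],[-8.5,23.9,0.5,0,-35,0,140]]]'
python3 - <<'E'
from h import *
rows([436.5,8.4,80],tool(8.6,-15))
s=bot.state();C=cam("wrist",s);im=bot.camera("wrist");cv2.imwrite("pics/w4.png",im);print(s["tcp_pos"],s["finger_gap"])
p=s["tcp_pos"];Ry=R.from_euler('z',8.6,degrees=True).as_matrix();t=np.arange(8)*np.pi/4
for z in(13,-5): print(z,[np.round(proj(C,p+Ry@[33*np.cos(a),33*np.sin(a),z])).astype(int).tolist() for a in t])
print("plate",proj(C,[436,8.4,5]))
E
```

```text
clock: 8.0
tcp_pos: [436.8, 9.6, 80.3]
eef_rot: [0.01, 0.988, 0.076, -0.131]
ft_force: [-0.7, 0.5, 0.0]
finger_gap: 65.8
shift cm [-0.04  0.12  0.04] turn deg [0.  0.  0.2] clock 8.0
[436.82967307   9.64157983  80.30190348] 65.80347437225376
13 [[318, 207], [271, 223], [256, 258], [277, 289], [318, 301], [360, 290], [381, 259], [366, 223]]
-5 [[319, 187], [275, 203], [261, 237], [280, 266], [318, 278], [357, 267], [376, 237], [362, 203]]
plate [320.31374409 178.49468379]
```

View pics/w4.png

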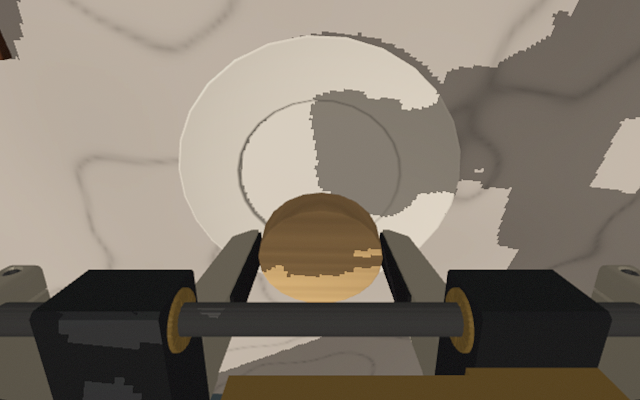

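The plate's floor ring spans columns 239–401 with its top at row 99, as predicted. The held disc runs from row 193 to 301 against a predicted 187–301. So it is nearly flat, sitting about 2 mm toward the robot in the grip.

```bash
cat > b.py <<'E'
from h import *
import sys
a=[float(x) for x in sys.argv[1:]]
rows(a[:3],tool(a[3],a[4]));s=bot.state();print(s["ft_force"].round(2),round(s["finger_gap"],1))
E
python3 b.py 438 8.4 16 8.6 -15
```

```text
shift cm [1.76 0.12 6.19] turn deg [0.  0.  0.1] clock 8.05
[-0.43 -0.75 -0.76] 65.6
```

```bash
python3 -m handwheel '[[[0.6,0.1,2,0,0,0,140],[1.1,0.1,4,0,0,0,140],[1.5,0.1,5.3,0,0,0,140],[1.8,0.1,6.2,0,0,0,140],[1.8,0.1,6.2,0,0,0,140],[1.8,0.1,6.2,0,0,0,140],[1.8,0.1,6.2,0,0,0,140],[1.8,0.1,6.2,0,0,0,140]]]'; python3 b.py 438 8.4 10 8.6 -15
```

```text
clock: 8.72
tcp_pos: [439.1, 7.6, 16.2]
eef_rot: [0.01, 0.989, 0.075, -0.13]
ft_force: [-0.1, 0.1, -1.0]
finger_gap: 65.2
shift cm [ 0.07 -0.09  0.62] turn deg [0. 0. 0.] clock 8.7167
[-0.13  0.15 -1.03] 65.2
```

```bash
python3 -m handwheel '[[[0.05,0,0.2,0,0,0,140],[0.1,0,0.4,0,0,0,140],[0.1,0,0.4,0,0,0,140],[0.1,0,0.4,0,0,0,140],[0.1,0,0.4,0,0,0,140]]]'; python3 b.py 438 8.4 10 8.6 -15;python3 -m handwheel '[[[0.03,0,0.1,0,0,0,140],[0.03,0,0.1,0,0,0,140],[0.03,0,0.1,0,0,0,140]]]'; python3 b.py 438 8.4 10 8.6 -15
```

```text
clock: 9.13
tcp_pos: [438.2, 7.6, 11.2]
eef_rot: [0.01, 0.988, 0.075, -0.131]
ft_force: [-0.2, 0.9, -0.7]
finger_gap: 65.4
shift cm [ 0.02 -0.08  0.12] turn deg [-0.   0.1  0. ] clock 9.1333
[-0.18  0.85 -0.72] 65.4
clock: 9.38
tcp_pos: [438.4, 7.6, 10.4]
eef_rot: [0.01, 0.989, 0.075, -0.131]
ft_force: [-0.1, -0.6, 2.9]
finger_gap: 65.6
shift cm [-0.02 -0.09  0.05] turn deg [0.  0.1 0. ] clock 9.3833
[-0.08 -0.55  2.92] 65.6
```

```bash
python3 -m handwheel '[[[0.02,0,0.05,0,0,0,140],[0.02,0,0.05,0,0,0,75],[0.02,0,0.05,0,0,0,60],[0.02,0,0.05,0,0,0,50],[0.02,0,0.05,0,0,0,42],[0.02,0,0.05,0,0,0,42],[0.02,0,0.05,0,0,0,42],[0.02,0,0.05,0,0,0,42]]]'; python3 -m handwheel '[[[0,0,-1,0,0,0,42],[0,0,-3,0,0,0,42],[0,0,-6,0,0,0,42],[0,0,-10,0,5,0,0],[0,0,-13,0,10,0,0],[0,0,-15,0,15,0,0],[0,0,-15,0,15,0,0],[0,0,-15,0,15,0,0],[0,0,-15,0,15,0,0],[0,0,-15,0,15,0,0]]]'
python3 - <<'E'
from h import *
s=bot.state();C=cam("wrist",s);im=bot.camera("wrist");cv2.imwrite("pics/w5.png",im);np.save("w5.npy",np.r_[s["tcp_pos"],s["eef_rot"]]);print(s["tcp_pos"])
H,S,V=cv2.split(cv2.cvtColor(im,cv2.COLOR_BGR2HSV))
b=np.zeros(H.shape,bool);b[60:260,230:420]=1
c=blobs(b&(S>85)&(H>10)&(H<22),200)
for k in c[:2]:
    e=cv2.fitEllipse(k);print(cv2.contourArea(k),np.round(e,1) if 0 else e,k[:,0].min(0),k[:,0].max(0))
for z in (5,23):print(z,[np.round(proj(C,[436+33*np.cos(a),8.4+33*np.sin(a),z])).tolist() for a in np.arange(4)*np.pi/2+.15])
print("floor",[np.round(proj(C,[436+62*np.cos(a),8.4+62*np.sin(a),5])).tolist() for a in np.arange(4)*np.pi/2+.15])
E
```

```text
clock: 10.05
tcp_pos: [438.2, 7.7, 9.5]
eef_rot: [0.01, 0.988, 0.075, -0.131]
ft_force: [0.4, -0.5, -0.7]
finger_gap: 78.0
clock: 10.88
tcp_pos: [476.4, 13.6, 153.3]
eef_rot: [-0.0, 0.997, 0.075, -0.003]
ft_force: [-0.0, -0.3, -0.8]
finger_gap: 92.9
[476.40479009  13.58742242 153.30647355]
3328.0 ((320.7474365234375, 218.9843292236328), (64.78255462646484, 65.43451690673828), 89.80226135253906) [288 186] [354 251]
5 [[318.0, 185.0], [287.0, 216.0], [318.0, 245.0], [350.0, 216.0]]
23 [[318.0, 190.0], [285.0, 222.0], [318.0, 253.0], [352.0, 222.0]]
floor [[318.0, 156.0], [258.0, 216.0], [318.0, 269.0], [378.0, 216.0]]
```

View pics/w5.png

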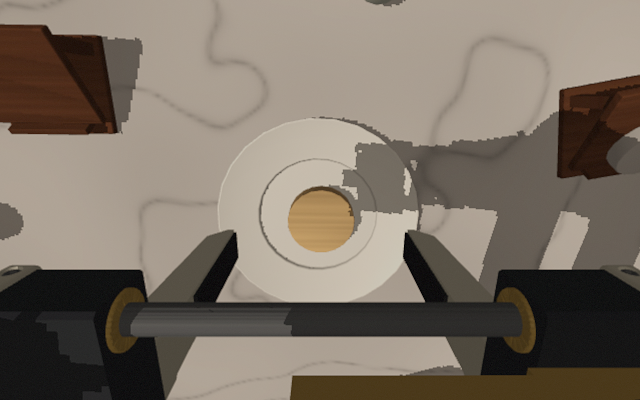

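The wood round lies flat on the plate, spanning columns 288–354 and rows 186–251. The floor ring spans columns 260–377 and rows 158–269, so the disc is within about 3 mm of centre. Next is the stone stand.

```bash
python3 b.py 547 -266 165 20 0
python3 - <<'E'
from h import *
v=np.load("w5.npy");C=cam("wrist",dict(tcp_pos=v[:3],eef_rot=v[3:]))
print("wood",(cast(C,(288,220),23)+cast(C,(354,220),23))/2, "low",cast(C,(321,251.7),23)+R.from_euler('z',8.6,degrees=True).apply([33,0,0]))
E
```

```text
shift cm [ 2.77 28.7  -1.24] turn deg [ -0.1   0.3 -11.4] clock 10.9333
[-0.01  0.27 -0.09] 93.0
wood [438.78557213   6.16023213  23.        ] low [437.49625811   5.87008946  23.        ]
```

```bash
python3 -m handwheel '[[[0.4,4,-1.2,0,0,-3,0],[0.8,8,-1.2,0,0,-6,0],[1.2,12,-1.2,0,0,-9,0],[1.6,16,-1.2,0,0,-11.4,0],[2,20,-1.2,0,0,-11.4,0],[2.4,24,-1.2,0,0,-11.4,0],[2.8,28.7,-1.2,0,0.3,-11.4,0],[2.8,28.7,-1.2,0,0.3,-11.4,0],[2.8,28.7,-1.2,0,0.3,-11.4,0],[2.8,28.7,-1.2,0,0.3,-11.4,0],[2.8,28.7,-1.2,0,0.3,-11.4,0],[2.8,28.7,-1.2,0,0.3,-11.4,0]]]'
python3 - <<'E'
from h import *
s=bot.state();C=cam("wrist",s);im=bot.camera("wrist");cv2.imwrite("pics/w6.png",im);np.save("w6.npy",np.r_[s["tcp_pos"],s["eef_rot"]]);print(s["tcp_pos"],np.abs(s["qd"]).max(),s["q"].round(2))
E
```

```text
clock: 11.93
tcp_pos: [547.6, -264.1, 165.9]
eef_rot: [-0.001, 0.985, 0.175, 0.001]
ft_force: [0.2, 1.1, 0.2]
finger_gap: 93.1
[ 547.61952199 -264.1096624   165.90853898] 0.009611078894577373 [-0.63  0.4   1.47  0.    1.28  0.58]
```

View pics/w6.png

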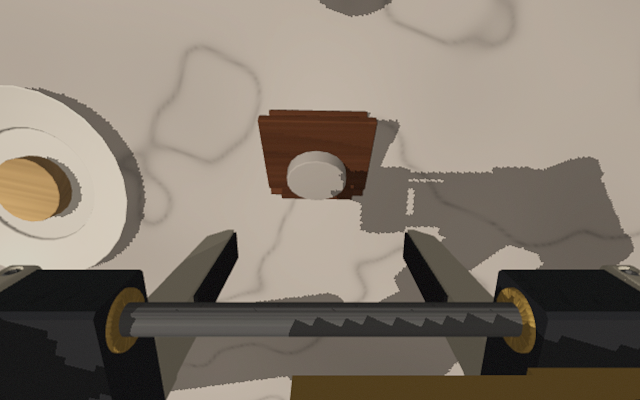

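The stand's top edge runs from (258,116) to (378,120), so its yaw is about 2° off mine. The stone spans columns 287–347, with its lower rim at about row 199.

Run:
```python
from h import *
v=np.load("w6.npy");C=cam("wrist",dict(tcp_pos=v[:3],eef_rot=v[3:]))
im=cv2.imread("pics/w6.png");H,S,V=cv2.split(cv2.cvtColor(im,cv2.COLOR_BGR2HSV))
b=np.zeros(H.shape,bool);b[100:210,250:390]=1
d=blobs(b&(S>110)&(V>15),500)[0]
hull=cv2.convexHull(d);print(cv2.approxPolyDP(hull,2.5,True)[:,0].tolist())
b[:,:280]=0;b[:145]=0;b[:,355:]=0;b[202:]=0
L,Rr=cast(C,(258,116),68.8),cast(C,(378,120),68.8)
d=L-Rr;yaw=np.degrees(np.arctan2(-d[0],d[1]));print("yaw top",yaw,np.linalg.norm(d))
d2=cast(C,(272,192),20)-cast(C,(363,195),20);print("yaw low",np.degrees(np.arctan2(-d2[0],d2[1])),np.linalg.norm(d2))
Ry=R.from_euler('z',yaw,degrees=True).as_matrix()
print("O top",(L+Rr)/2-Ry@[33.6,0,68.8],"O low",(cast(C,(272,192),20)+cast(C,(363,195),20))/2-Ry@[-36,0,20])
print("O from rim",cast(C,(317,199.5),31.5)-Ry@[-44,0,31.5])
print("stone centre line",[Ry.T@(cast(C,(x,177),47)-(L+Rr)/2) for x in(287,346.5)])
```

```text
[[259, 116], [270, 110], [366, 112], [375, 118], [361, 194], [350, 198], [282, 197], [272, 193]]
yaw top 18.353174834710526 95.24604143909656
yaw low 18.26466835375171 91.45883641456338
O top [ 5.73608190e+02 -2.52257682e+02  1.42108547e-14] O low [ 567.054232   -255.97106554    0.        ]
O from rim [ 571.9900337  -253.96035704    0.        ]
stone centre line [array([-54.3030703 ,  26.62537707, -21.8       ]), array([-52.54038459, -27.14959108, -21.8       ])]
```

```bash
cat > a.py <<'E'
from h import *
T=20;y=18.3;O=np.array([572.7,-253.0,0]);Ry=R.from_euler('z',y,degrees=True).as_matrix()
n=np.array([-.574,0,.819]);g=O+Ry@(np.array([-13.9,-.4,35.5])+4.5*n);M=tool(y,T)
rows(g-M[:,2]*50,M);rows(g,M);print(g,bot.state()["q"].round(2))
E
python3 a.py
```

```text
shift cm [-0.66 -0.26  8.01] turn deg [-0.4 19.8  1.8] clock 11.9833
shift cm [ 1.04 -0.2  12.71] turn deg [-0.4 19.8  1.8] clock 11.9833
[ 557.17621683 -258.55530784   39.1855    ] [-0.63  0.4   1.47  0.    1.28  0.58]
```

```bash
python3 -m handwheel '[[[-0.3,-0.2,3,-0.1,6,0.6,0],[-0.7,-0.3,5.5,-0.2,13,1.2,0],[-0.7,-0.3,7.3,-0.4,19.8,1.8,0],[-0.7,-0.3,8,-0.4,19.8,1.8,0],[-0.7,-0.3,8,-0.4,19.8,1.8,0],[-0.7,-0.3,8,-0.4,19.8,1.8,0],[-0.7,-0.3,8,-0.4,19.8,1.8,0],[-0.7,-0.3,8,-0.4,19.8,1.8,0]]]'; python3 a.py
python3 - <<'E'
from h import *
s=bot.state();C=cam("wrist",s);im=bot.camera("wrist");cv2.imwrite("pics/w7.png",im[120:300,220:420].repeat(3,0).repeat(3,1))
Ry=R.from_euler('z',18.3,degrees=True).as_matrix();n=np.array([-.574,0,.819])
c=np.array([572.7,-253.0,0])+Ry@(np.array([-13.9,-.4,35.5])+14*n)
print([np.round((proj(C,c+Ry@(27*(np.cos(t)*np.array([.819,0,.574])+np.sin(t)*np.array([0,1,0]))))-[220,120])*3).tolist() for t in np.arange(8)*np.pi/4])
E
```

```text
clock: 12.65
tcp_pos: [542.8, -266.2, 88.4]
eef_rot: [-0.025, 0.972, 0.157, 0.172]
ft_force: [0.5, -0.0, -1.2]
finger_gap: 92.9
shift cm [-0.18 -0.28  0.18] turn deg [ 0.3 -0.   0.1] clock 12.65
shift cm [-0.18 -0.3   5.18] turn deg [ 0.3 -0.   0.1] clock 12.65
[ 557.17621683 -258.55530784   39.1855    ] [-0.84  0.36  1.8   0.42  0.87  0.16]
[[284.0, 203.0], [198.0, 234.0], [167.0, 304.0], [206.0, 368.0], [285.0, 393.0], [364.0, 368.0], [402.0, 304.0], [371.0, 235.0]]
```

View pics/w7.png

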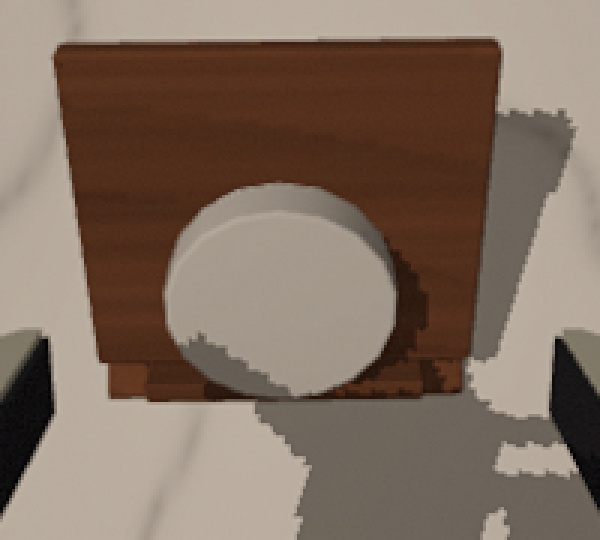

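The stone's upper face spans columns 165–397 and rows 212–397 in the crop, about 1 mm from my prediction, so I'll descend.

```bash
python3 -m handwheel '[[[-0.2,-0.3,1.5,0.3,0,0,0],[-0.2,-0.3,3,0.3,0,0,0],[-0.2,-0.3,4,0.3,0,0,0],[-0.2,-0.3,4.6,0.3,0,0,0],[-0.2,-0.3,4.9,0.3,0,0,0],[-0.2,-0.3,4.9,0.3,0,0,0],[-0.2,-0.3,4.9,0.3,0,0,0],[-0.2,-0.3,4.9,0.3,0,0,0]]]'; python3 a.py
```

```text
clock: 13.37
tcp_pos: [554.0, -258.5, 40.2]
eef_rot: [-0.029, 0.972, 0.156, 0.171]
ft_force: [-0.3, 0.2, -1.1]
finger_gap: 93.1
shift cm [ 0.25  0.1  -4.8 ] turn deg [-0.2 -0.  -0. ] clock 13.3667
shift cm [0.25 0.11 0.2 ] turn deg [-0.2 -0.  -0. ] clock 13.3667
[ 557.17621683 -258.55530784   39.1855    ] [-0.81  0.44  1.83  0.46  0.78  0.12]
```

```bash
python3 -m handwheel '[[[0.15,0.05,0.1,0,0,0,0],[0.15,0.05,0.2,0,0,0,40],[0.15,0.05,0.2,0,0,0,90],[0.15,0.05,0.2,0,0,0,120],[0.15,0.05,0.2,0,0,0,170],[0.15,0.05,0.2,0,0,0,170],[0.15,0.05,0.2,0,0,0,170],[0.15,0.05,0.2,0,0,0,170],[0.15,0.05,0.2,0,0,0,170],[0.15,0.05,0.2,0,0,0,170]]]' 20; python3 a.py
```

```text
clock: 14.2
tcp_pos: [555.8, -257.8, 38.2]
eef_rot: [-0.029, 0.972, 0.156, 0.171]
ft_force: [0.4, 1.3, 0.7]
finger_gap: 53.1
shift cm [ 0.13  0.1  -5.06] turn deg [-0.2  0.  -0.1] clock 14.2
shift cm [ 0.13  0.12 -0.06] turn deg [-0.2  0.  -0.1] clock 14.2
[ 557.17621683 -258.55530784   39.1855    ] [-0.81  0.45  1.82  0.46  0.77  0.12]
```

```bash
python3 -m handwheel '[[[-0.26,0,-0.97,0,0,0,170],[-0.8,0,-2.9,0,0,0,170],[-1.5,0,-5.8,0,0,0,170],[-1.5,0,-8,0,0,0,170],[-1.5,0,-8,0,0,0,170],[-1.5,0,-8,0,0,0,170]]]';python3 b.py 438 6 85 18.3 -15
```

```text
clock: 14.7
tcp_pos: [516.6, -272.3, 109.7]
eef_rot: [-0.028, 0.972, 0.156, 0.172]
ft_force: [0.3, -0.0, -1.4]
finger_gap: 53.1
shift cm [  0.32 -28.89   2.76] turn deg [ -0. -35.  -0.] clock 14.7
[ 0.26 -0.01 -1.42] 53.1
```

```bash
python3 -m handwheel '[[[0,-4,0,0,-5,0,170],[0.1,-8,0,0,-10,0,170],[0.1,-12,0.5,0,-15,0,170],[0.2,-16,1,0,-20,0,170],[0.2,-20,1.7,0,-25,0,170],[0.3,-24,2.3,0,-30,0,170],[0.3,-28.9,2.8,0,-35,0,170],[0.3,-28.9,2.8,0,-35,0,170],[0.3,-28.9,2.8,0,-35,0,170],[0.3,-28.9,2.8,0,-35,0,170],[0.3,-28.9,2.8,0,-35,0,170],[0.3,-28.9,2.8,0,-35,0,170],[0.3,-28.9,2.8,0,-35,0,170]]]';python3 b.py 438 6 85 18.3 -15
python3 - <<'E'
from h import *
s=bot.state();C=cam("wrist",s);im=bot.camera("wrist");cv2.imwrite("pics/w8.png",im);np.save("w8.npy",np.r_[s["tcp_pos"],s["eef_rot"]])
p=s["tcp_pos"];t=np.arange(8)*np.pi/4;Ry=R.from_euler('z',18.3,degrees=True).as_matrix()
for z in(9.5,-4.5): print("stone",z,[np.round(proj(C,p+Ry@[27*np.cos(a),27*np.sin(a),z])).astype(int).tolist() for a in t])
print("wood top",[np.round(proj(C,np.array([438,6,23])+Ry@[33*np.cos(a),33*np.sin(a),0])).astype(int).tolist() for a in t])
E
```

```text
clock: 15.78
tcp_pos: [437.7, 5.5, 84.3]
eef_rot: [0.019, 0.979, 0.156, -0.129]
ft_force: [0.2, -0.5, -1.9]
finger_gap: 53.5
shift cm [ 0.02 -0.04 -0.08] turn deg [-0.2 -0.  -0.1] clock 15.7833
[ 0.2  -0.53 -1.94] 53.5
stone 9.5 [[318, 212], [281, 225], [268, 254], [285, 279], [319, 289], [353, 279], [369, 254], [356, 225]]
stone -4.5 [[319, 197], [283, 210], [272, 237], [287, 262], [319, 271], [351, 262], [366, 237], [354, 210]]
wood top [[319, 143], [284, 157], [273, 186], [288, 213], [319, 223], [350, 213], [365, 186], [353, 157]]
```

View pics/w8.png

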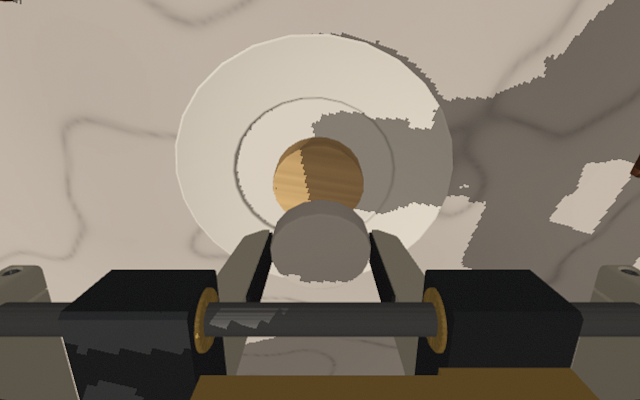

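The wood round spans columns 274–364, as predicted. The held stone spans columns 270–370 with its edge at row 198 (predicted 197), so it is flat and aligned to about 1 mm.

```bash
python3 b.py 438 6.5 31 18.3 -15; python3 -m handwheel '[[[0.5,-0.1,1.7,0,0,0,170],[0.9,-0.1,3.4,0,0,0,170],[1.2,-0.1,4.5,0,0,0,170],[1.4,-0.1,5.1,0,0,0,170],[1.4,-0.1,5.1,0,0,0,170],[1.4,-0.1,5.1,0,0,0,170],[1.4,-0.1,5.1,0,0,0,170],[1.4,-0.1,5.1,0,0,0,170]]]'; python3 b.py 438 6.5 27 18.3 -15
```

```text
shift cm [ 1.43 -0.06  5.13] turn deg [-0.2 -0.  -0.1] clock 15.8333
[ 0.22 -0.57 -1.17] 53.4
clock: 16.5
tcp_pos: [438.1, 8.2, 31.9]
eef_rot: [0.019, 0.979, 0.158, -0.128]
ft_force: [0.2, 0.1, -0.2]
finger_gap: 53.5
shift cm [0.06 0.16 0.49] turn deg [-0.2 -0.1  0. ] clock 16.5
[ 0.2   0.1  -0.23] 53.5
```

```bash
python3 -m handwheel '[[[0.05,0.1,0.15,0,0,0,170],[0.08,0.1,0.3,0,0,0,170],[0.08,0.1,0.3,0,0,0,170],[0.08,0.1,0.3,0,0,0,170],[0.08,0.1,0.3,0,0,0,170]]]'; python3 b.py 438 6.5 27 18.3 -15;python3 -m handwheel '[[[0.03,0,0.1,0,0,0,170],[0.03,0,0.1,0,0,0,170],[0.03,0,0.1,0,0,0,170]]]'; python3 b.py 438 6.5 27 18.3 -15
```

```text
clock: 16.92
tcp_pos: [437.7, 7.5, 28.0]
eef_rot: [0.019, 0.979, 0.158, -0.129]
ft_force: [-0.1, -0.5, -0.9]
finger_gap: 53.6
shift cm [0.02 0.11 0.1 ] turn deg [-0.2  0.   0.1] clock 16.9167
[-0.06 -0.47 -0.91] 53.6
clock: 17.17
tcp_pos: [438.0, 7.5, 27.3]
eef_rot: [0.019, 0.979, 0.158, -0.129]
ft_force: [-0.1, -0.3, 3.1]
finger_gap: 53.6
shift cm [-0.02  0.1   0.04] turn deg [-0.2 -0.   0.1] clock 17.1667
[-0.15 -0.27  3.11] 53.6
```

Contact reads 3 N. I'll release it slowly, back away and look.

```bash
python3 -m handwheel '[[[0,0,0.03,0,0,0,115],[0,0,0.03,0,0,0,100],[0,0,0.03,0,0,0,85],[0,0,0.03,0,0,0,70],[0,0,0.03,0,0,0,70],[0,0,0.03,0,0,0,70],[0,0,0.03,0,0,0,70]]]'; python3 -m handwheel '[[[0,0,-1,0,0,0,70],[0,0,-3,0,0,0,70],[0,0,-6,0,0,0,70],[0,0,-10,0,5,0,0],[0,0,-13,0,10,0,0],[0,0,-15,0,15,0,0],[0,0,-15,0,15,0,0],[0,0,-15,0,15,0,0],[0,0,-15,0,15,0,0],[0,0,-15,0,15,0,0]]]'
python3 - <<'E'
from h import *
s=bot.state();C=cam("wrist",s);im=bot.camera("wrist");cv2.imwrite("pics/w9.png",im[120:300,220:420].repeat(3,0).repeat(3,1));np.save("w9.npy",np.r_[s["tcp_pos"],s["eef_rot"]]);print(s["tcp_pos"])
Ry=R.from_euler('z',18.3,degrees=True).as_matrix()
for n,r,z in(("wood",33,23),("stone",27,37),("stonelow",27,23)):print(n,[np.round((proj(C,np.array([438,6,z])+Ry@[r*np.cos(a),r*np.sin(a),0])-[220,120])*3).tolist() for a in np.arange(4)*np.pi/2])
E
```

```text
clock: 17.75
tcp_pos: [437.6, 7.4, 26.6]
eef_rot: [0.019, 0.979, 0.158, -0.129]
ft_force: [0.3, 0.4, -0.0]
finger_gap: 67.5
clock: 18.58
tcp_pos: [474.1, 19.3, 170.4]
eef_rot: [-0.002, 0.987, 0.159, -0.002]
ft_force: [0.2, 1.0, -0.0]
finger_gap: 92.9
[474.06937025  19.31719055 170.39581771]
wood [[304.0, 189.0], [208.0, 282.0], [304.0, 370.0], [400.0, 283.0]]
stone [[304.0, 219.0], [222.0, 297.0], [304.0, 372.0], [386.0, 298.0]]
stonelow [[304.0, 207.0], [225.0, 282.0], [304.0, 355.0], [383.0, 283.0]]
```

View pics/w9.png

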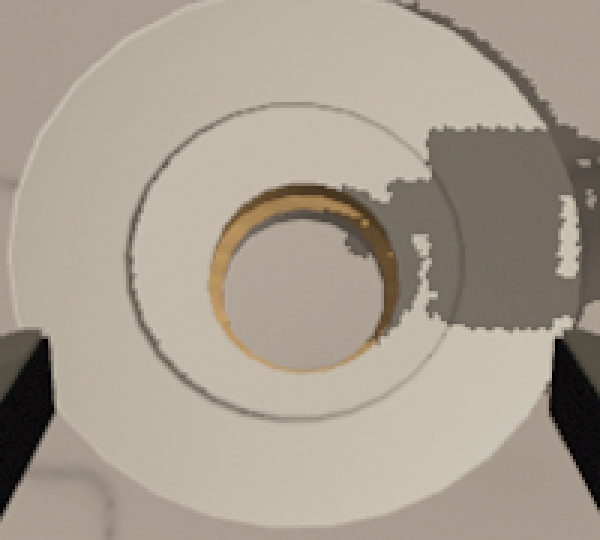

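The stone spans columns 222–385 (centre 303.5) and the wood 210–399 (centre 304.5), with row offsets under 2 px. So the stone is centred on the wood to within 2 mm. Next I'll go above the candle, choosing its colour mask from the stored images.

```bash
python3 b.py 640 -13 150 18.3 0
python3 - <<'E'
import cv2
im=cv2.imread("pics/w3.png");h=cv2.cvtColor(im,cv2.COLOR_BGR2HSV)
print("candle",h[110,632],h[130,612],h[115,636],"table",h[150,560],h[90,600],h[60,560])
E
```

```text
shift cm [14.74  8.3   1.92] turn deg [-0.3  0.2  0. ] clock 18.6333
[-0.15 -0.85  0.19] 93.0
candle [ 22  30 187] [ 22  36 126] [ 23  30 186] table [ 15  39 172] [ 16  38 176] [ 16  35 173]
```

```bash
python3 -m handwheel '[[[3.5,2,1.9,0,0,0,0],[7,4,1.9,0,0,0,0],[10.5,6,1.9,0,0,0,0],[14.7,8.3,1.9,0,0,0,0],[14.7,8.3,1.9,0,0,0,0],[14.7,8.3,1.9,0,0,0,0],[14.7,8.3,1.9,0,0,0,0],[14.7,8.3,1.9,0,0,0,0],[14.7,8.3,1.9,0,0,0,0],[14.7,8.3,1.9,0,0,0,0]]]'
cat > c.py <<'E'
from h import *
s=bot.state();C=cam("wrist",s);im=bot.camera("wrist");cv2.imwrite(f"pics/c{s['clock']:.1f}.png",im);print(s["tcp_pos"],s["q"].round(2))
H,S,V=cv2.split(cv2.cvtColor(im,cv2.COLOR_BGR2HSV))
m=((H>=19)&(H<=30)&(S<60)&(V>60)).astype(np.uint8);m[255:]=0
m=cv2.morphologyEx(m,cv2.MORPH_OPEN,np.ones((3,3)))
print("pred",proj(C,[655,-12.5,24]))
for c in blobs(m,100)[:3]:
    q=c[:,0];print(cv2.contourArea(c),q.min(0),q.max(0),cv2.fitEllipse(c))
    (l,t),(r,b)=q.min(0),q.max(0)
    # sides of the top face (z=24): extreme columns; rear/front rows
    L,Rr=cast(C,(l,(t+b)/2),24),cast(C,(r+1,(t+b)/2),24)
    print("mid24",(L+Rr)/2,np.linalg.norm(L-Rr)," lowrow24",cast(C,((l+r)/2,b+1),24)," toprow24/0",cast(C,((l+r)/2,t),24),cast(C,((l+r)/2,t),0))
E
python3 c.py
```

```text
clock: 19.47
tcp_pos: [639.3, -12.9, 152.8]
eef_rot: [-0.002, 0.987, 0.159, -0.0]
ft_force: [0.0, 0.6, -0.0]
finger_gap: 93.4
[639.27090577 -12.92841732 152.83895789] [-0.2   0.46  1.4   0.    1.28  1.05]
pred [324.73518017 167.42882095]
1727.0 [300 138] [346 186] ((323.11151123046875, 161.9276580810547), (46.18410873413086, 47.70026779174805), 177.50106811523438)
mid24 [659.47966084  -9.78112664  24.        ] 43.38149714474969  lowrow24 [636.62772277 -16.96447781  24.        ]  toprow24/0 [680.20138991  -2.35011771  24.        ] [677.43925069  -3.40235965   0.        ]
412.0 [192 230] [232 254] ((212.570556640625, 242.85086059570312), (15.770769119262695, 39.51202392578125), 60.07341384887695)
mid24 [547.95047346  69.29505509  24.        ] 40.85710818909437  lowrow24 [533.77496471  66.53748473  24.        ]  toprow24/0 [560.42680231  72.66966175  24.        ] [547.93689645  77.71032252   0.        ]
158.5 [416 233] [446 254] ((429.50982666015625, 244.7874298095703), (15.257281303405762, 29.229814529418945), 117.73087310791016)
mid24 [ 615.49287989 -137.82565806   24.        ] 30.78175886090483  lowrow24 [ 603.72138963 -142.51909003   24.        ]  toprow24/0 [ 625.71912731 -132.74323045   24.        ] [ 618.53208672 -144.38564679    0.        ]
```

The candle is centred near (658, -10), and its 43.4 mm measured width matches.

```bash
python3 b.py 658 -9.8 30 18.3 0; python3 -m handwheel '[[[1,0.2,3,0,0,0,0],[1.9,0.3,6,0,0,0,0],[1.9,0.3,9,0,0,0,0],[1.9,0.3,11,0,0,0,0],[1.9,0.3,12,0,0,0,0],[1.9,0.3,12,0,0,0,0],[1.9,0.3,12,0,0,0,0],[1.9,0.3,12,0,0,0,0],[1.9,0.3,12,0,0,0,0]]]'; python3 b.py 658 -9.8 7 18.3 0
```

```text
shift cm [ 1.85  0.32 12.3 ] turn deg [-0.2 -0.   0. ] clock 19.5167
[0.43 0.76 0.48] 92.8
clock: 20.27
tcp_pos: [660.6, -10.1, 34.5]
eef_rot: [-0.001, 0.987, 0.159, 0.001]
ft_force: [0.6, 0.1, 0.6]
finger_gap: 93.3
shift cm [-0.24 -0.1   2.75] turn deg [-0.1 -0.2  0. ] clock 20.2667
[0.6  0.11 0.55] 93.3
```

```bash
python3 -m handwheel '[[[-0.1,-0.1,1.2,0,0,0,0],[-0.2,-0.1,2.2,0,0,0,0],[-0.2,-0.1,2.5,0,0,0,0],[-0.2,-0.1,2.5,0,0,0,0],[-0.2,-0.1,2.5,0,0,0,0],[-0.2,-0.1,2.5,0,0,0,0]]]'; python3 b.py 658 -9.8 7 18.3 0
```

```text
clock: 20.77
tcp_pos: [657.1, -9.5, 7.2]
eef_rot: [-0.002, 0.987, 0.159, -0.0]
ft_force: [-0.7, 1.0, 0.1]
finger_gap: 93.0
shift cm [0.08 0.06 0.02] turn deg [-0.2  0.   0. ] clock 20.7667
[-0.66  0.98  0.14] 93.0
```

```bash
python3 -m handwheel '[[[0.1,0,0,0,0,0,50],[0.1,0,0,0,0,0,90],[0.1,0,0,0,0,0,120],[0.1,0,0,0,0,0,150],[0.1,0,0,0,0,0,200],[0.1,0,0,0,0,0,200],[0.1,0,0,0,0,0,200],[0.1,0,0,0,0,0,200],[0.1,0,0,0,0,0,200],[0.1,0,0,0,0,0,200],[0.1,0,0,0,0,0,200],[0.1,0,0,0,0,0,200]]]' 15; python3 -m handwheel '[[[0.1,0,-1,0,0,0,200],[0.1,0,-4,0,0,0,200],[0.1,0,-7,0,0,0,200],[0.1,0,-9,0,0,0,200],[0.1,0,-9,0,0,0,200],[0.1,0,-9,0,0,0,200],[0.1,0,-9,0,0,0,200]]]'; python3 b.py 437.7 6.1 90 18.3 0
```

```text
clock: 21.77
tcp_pos: [657.8, -9.1, 7.3]
eef_rot: [-0.002, 0.987, 0.159, -0.0]
ft_force: [-0.6, -0.6, 0.4]
finger_gap: 43.6
clock: 22.35
tcp_pos: [658.3, -9.0, 96.7]
eef_rot: [-0.002, 0.987, 0.159, -0.001]
ft_force: [0.7, 1.2, -1.2]
finger_gap: 43.5
shift cm [-20.47  -8.36   0.73] turn deg [-0.2  0.1  0. ] clock 22.35
[ 0.66  1.19 -1.23] 43.5
```

```bash
python3 -m handwheel '[[[-3.6,-1.5,0.7,-0.2,0,0,200],[-7.2,-3,0.7,-0.2,0,0,200],[-10.8,-4.5,0.7,-0.2,0,0,200],[-14.4,-6,0.7,-0.2,0,0,200],[-17.5,-7.3,0.7,-0.2,0,0,200],[-20.5,-8.4,0.7,-0.2,0,0,200],[-20.5,-8.4,0.7,-0.2,0,0,200],[-20.5,-8.4,0.7,-0.2,0,0,200],[-20.5,-8.4,0.7,-0.2,0,0,200],[-20.5,-8.4,0.7,-0.2,0,0,200],[-20.5,-8.4,0.7,-0.2,0,0,200]]]'; python3 b.py 437.7 6.1 90 18.3 0
python3 - <<'E'
from h import *
s=bot.state();C=cam("wrist",s);im=bot.camera("wrist");cv2.imwrite("pics/w10.png",im[130:320,220:420].repeat(3,0).repeat(3,1));p=s["tcp_pos"]
Ry=R.from_euler('z',18.3,degrees=True).as_matrix()
f=lambda c,r:[np.round((proj(C,np.array(c)+Ry@[r*np.cos(a),r*np.sin(a),0])-[220,130])*3).tolist() for a in np.arange(4)*np.pi/2]
print("candle top",f(p+[0,0,17],22),"low",f(p-[0,0,7],22));print("stone",f([438,6.1,37],27),"wood",f([437.5,6,23],33))
E
```

```text
clock: 23.27
tcp_pos: [439.1, 6.0, 90.4]
eef_rot: [-0.0, 0.987, 0.159, 0.0]
ft_force: [-0.7, -0.4, -0.0]
finger_gap: 43.8
shift cm [-0.13 -0.05  0.04] turn deg [-0. -0.  0.] clock 23.2667
[-0.68 -0.41 -0.03] 43.8
candle top [[296.0, 258.0], [167.0, 379.0], [296.0, 492.0], [425.0, 380.0]] low [[297.0, 213.0], [183.0, 321.0], [297.0, 422.0], [410.0, 321.0]]
stone [[295.0, 135.0], [183.0, 244.0], [295.0, 347.0], [408.0, 245.0]] wood [[295.0, 99.0], [165.0, 227.0], [295.0, 346.0], [426.0, 228.0]]
```

View pics/w10.png

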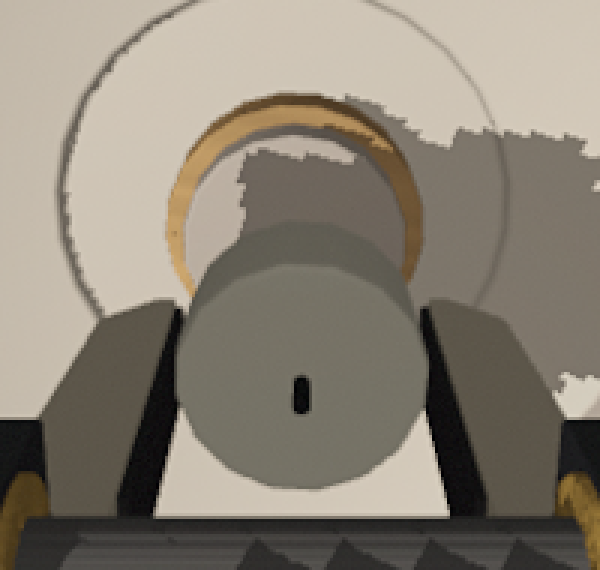

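The held candle's top spans columns 177–428 and rows 264–490, about 1 mm off the tool axis. The stone is at columns 184–407, as predicted. I'll correct by 1 mm and lower it.

```bash
python3 b.py 438.4 7.1 48 18.3 0; python3 -m handwheel '[[[0,-0.1,1.5,0,0,0,200],[0,-0.1,3,0,0,0,200],[0,-0.1,4,0,0,0,200],[0,-0.1,4.2,0,0,0,200],[0,-0.1,4.2,0,0,0,200],[0,-0.1,4.2,0,0,0,200],[0,-0.1,4.2,0,0,0,200],[0,-0.1,4.2,0,0,0,200]]]'; python3 b.py 438.4 7.1 44 18.3 0
```

```text
shift cm [-0.02 -0.12  4.23] turn deg [-0.  0.  0.] clock 23.3167
[0.46 0.14 0.42] 43.9
clock: 23.98
tcp_pos: [438.3, 7.1, 49.2]
eef_rot: [0.0, 0.987, 0.159, 0.001]
ft_force: [0.2, -0.0, -1.2]
finger_gap: 43.8
shift cm [ 0.01 -0.    0.52] turn deg [ 0.  -0.1  0. ] clock 23.9833
[ 0.17 -0.03 -1.18] 43.8
```

```bash
python3 -m handwheel '[[[0,0,0.2,0,0,0,200],[0,0,0.35,0,0,0,200],[0,0,0.35,0,0,0,200],[0,0,0.35,0,0,0,200],[0,0,0.35,0,0,0,200]]]'; python3 -m handwheel '[[[0,0,0.1,0,0,0,200],[0,0,0.1,0,0,0,200],[0,0,0.1,0,0,0,200],[0,0,0.1,0,0,0,200]]]'; python3 b.py 438.4 7.1 44 18.3 0
```

```text
clock: 24.4
tcp_pos: [437.6, 7.2, 45.1]
eef_rot: [-0.0, 0.987, 0.159, -0.0]
ft_force: [-0.6, -0.3, -0.7]
finger_gap: 43.6
clock: 24.73
tcp_pos: [437.8, 7.2, 44.2]
eef_rot: [-0.0, 0.987, 0.159, 0.0]
ft_force: [-0.7, -0.7, 2.4]
finger_gap: 43.9
shift cm [0.06 0.02 0.02] turn deg [ 0. -0.  0.] clock 24.7333
[-0.67 -0.72  2.39] 43.9
```

```bash
python3 -m handwheel '[[[0,0,0,0,0,0,140],[0,0,0,0,0,0,125],[0,0,0,0,0,0,110],[0,0,0,0,0,0,90],[0,0,0,0,0,0,90],[0,0,0,0,0,0,90],[0,0,0,0,0,0,90]]]'; python3 -m handwheel '[[[0,0,-1,0,0,0,90],[0,0,-3,0,0,0,90],[0,0,-6,0,0,0,90],[1,0,-10,0,0,0,0],[3,0,-12,0,0,0,0],[4,0,-13,0,0,0,0],[4,0,-13,0,0,0,0],[4,0,-13,0,0,0,0],[4,0,-13,0,0,0,0],[4,0,-13,0,0,0,0]]]'
python3 - <<'E'
from h import *
s=bot.state();C=cam("wrist",s);im=bot.camera("wrist");p=s["tcp_pos"];print(p,s["ft_force"].round(1))
cv2.imwrite("pics/w11.png",im);cv2.imwrite("pics/top1.png",bot.camera("top"));cv2.imwrite("pics/scene1.png",bot.camera("scene"))
H,S,V=cv2.split(cv2.cvtColor(im,cv2.COLOR_BGR2HSV));Ry=R.from_euler('z',18.3,degrees=True).as_matrix()
f=lambda c,r:[np.round(proj(C,np.array(c)+Ry@[r*np.cos(a),r*np.sin(a),0])).astype(int).tolist() for a in np.arange(4)*np.pi/2]
for n,c,r in(("candle",[438,6.1,61],22),("stone",[438,6.1,37],27),("wood",[437.5,6,23],33),("floor",[436,8.4,5],62)):print(n,f(c,r))
cx,cy=[int(v) for v in proj(C,[438,6.1,61])]
print("row",cy,[(x,*[int(q[cy,x]) for q in(H,S,V)]) for x in range(cx-42,cx+43,2)])
E
```

```text
clock: 25.32
tcp_pos: [437.5, 7.2, 44.0]
eef_rot: [-0.0, 0.987, 0.159, -0.0]
ft_force: [1.6, -0.1, 0.1]
finger_gap: 60.5
clock: 26.15
tcp_pos: [473.8, 19.8, 172.5]
eef_rot: [-0.001, 0.987, 0.159, -0.002]
ft_force: [0.0, -0.3, -0.5]
finger_gap: 92.5
[473.81772206  19.80603929 172.50880132] [ 0.  -0.3 -0.5]
candle [[321, 205], [298, 228], [321, 249], [345, 228]]
stone [[321, 192], [294, 218], [321, 243], [349, 218]]
wood [[321, 183], [289, 214], [321, 243], [353, 214]]
floor [[319, 152], [262, 208], [319, 260], [376, 209]]
row 227 [(279, 18, 33, 195), (281, 18, 33, 195), (283, 18, 33, 195), (285, 19, 31, 195), (287, 18, 34, 196), (289, 17, 34, 196), (291, 18, 31, 196), (293, 17, 60, 192), (295, 18, 125, 187), (297, 16, 51, 174), (299, 24, 28, 189), (301, 22, 30, 188), (303, 23, 30, 187), (305, 22, 30, 188), (307, 23, 29, 187), (309, 22, 30, 188), (311, 22, 30, 188), (313, 22, 30, 188), (315, 22, 30, 188), (317, 23, 30, 187), (319, 23, 30, 184), (321, 24, 36, 98), (323, 23, 32, 170), (325, 23, 35, 147), (327, 22, 30, 188), (329, 23, 30, 186), (331, 23, 29, 186), (333, 22, 32, 186), (335, 23, 30, 186), (337, 23, 30, 188), (339, 23, 33, 156), (341, 23, 39, 110), (343, 22, 34, 111), (345, 14, 67, 95), (347, 17, 136, 101), (349, 16, 70, 102), (351, 19, 37, 116), (353, 17, 40, 115), (355, 18, 41, 111), (357, 18, 33, 180), (359, 18, 32, 184), (361, 18, 31, 196), (363, 19, 31, 195)]
```

The candle spans columns 298–344 against a predicted 298–345. The picture limit is used up, so the remaining checks (front and back fit, bystanders) are numeric.

Run:
```python
from h import *
im=cv2.imread("pics/w11.png");H,S,V=cv2.split(cv2.cvtColor(im,cv2.COLOR_BGR2HSV))
print("col312",[(y,*[int(q[y,312]) for q in(H,S,V)]) for y in range(176,256,2)])
a,b=cv2.imread("pics/top0.png"),cv2.imread("pics/top1.png")
for n,(x,y) in dict(mug=(276,128),bowl=(410,127),mill=(183,268)).items():
    print(n,cv2.absdiff(a,b)[y-22:y+22,x-22:x+22].max(2).mean().round(1))
```

```text
col312 [(176, 18, 32, 197), (178, 18, 31, 196), (180, 18, 32, 200), (182, 17, 98, 117), (184, 16, 133, 90), (186, 17, 125, 153), (188, 17, 127, 161), (190, 16, 90, 133), (192, 16, 43, 101), (194, 16, 36, 168), (196, 17, 36, 176), (198, 17, 36, 176), (200, 17, 37, 157), (202, 23, 36, 113), (204, 21, 38, 115), (206, 23, 41, 113), (208, 23, 31, 174), (210, 23, 30, 189), (212, 23, 28, 188), (214, 23, 28, 188), (216, 22, 30, 188), (218, 23, 30, 187), (220, 23, 29, 187), (222, 23, 30, 187), (224, 23, 30, 187), (226, 22, 30, 187), (228, 22, 30, 187), (230, 23, 30, 187), (232, 23, 30, 186), (234, 23, 30, 187), (236, 23, 29, 187), (238, 24, 29, 186), (240, 23, 30, 187), (242, 24, 29, 186), (244, 23, 30, 187), (246, 23, 30, 185), (248, 18, 33, 196), (250, 19, 31, 195), (252, 18, 33, 196), (254, 18, 33, 196)]
mug 7.9
bowl 9.4
mill 9.7
```

```bash
python3 -c "
from bench import bot
print(bot.hand_in())"
```

```text
the job is handed in; nothing more can be done
None
```

I built the stack in order (wood round, stone round, candle) in the middle of the plate and handed it in at about 26 s, of the 72 s allowed. No verdict came back. Each piece was lowered to a light contact of about 2–3 N before the fingers opened slowly.

- **Wood round:** the image after release put it flat on the plate floor, within about 3 mm of the plate centre (limit 12 mm).
- **Stone round:** its outline was centred on the wood to within about 2 mm (limit 7 mm).
- **Candle:** its upper face was within 1–2 px (about 1 mm) of where it should be over the stone. I checked this from pixel values only, because the 12-picture viewing limit had been reached.
- **Plate:** the floor ring stayed within 1–2 px of its predicted position through the wood and stone placings. I did not re-measure it after the candle.
- **Mug, bowl and mill:** the arm never worked near them. A before-and-after comparison of the top view showed similar small brightness changes around all three (8–10 grey levels). I took these for noise or lighting, but did not measure their positions.

**What went wrong:** the first approach to the wood, square to the slope, ran joint 5 into its 0.22 rad limit and drifted about 12 mm sideways without touching anything. I backed off, took both rounds with the tool tilted 20° instead of 35°, and leaned the tool back 15° when placing so they went down flat.

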